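# Check the free rollers of the parcel scale

## Robot

A 6-joint arm with a two-finger parallel gripper is mounted at the origin on the work surface. World frame = base frame: x ahead of the robot, y to its left, z up, the work surface at z = 0. Lengths are in m, angles in rad, forces in N, time in s.
With the tool pointing down it reaches from about 0.375 to 0.975 m from the base axis. Payload 3.8 kg.
Tool frame: the origin (TCP) lies midway between the tips of the shut fingers; the grasp point (between the pads) lies 19 mm behind it; z points along the fingers, y is the direction in which the jaws open and shut (so a half turn about z gives the same grasp; the last joint's range is limited). The gripper opens to 85 mm and grips with 20 to 120 N. Pads are 22 mm wide; open, the fingers measure 114 mm over their backs; the gripper's body (76 mm by 85 mm) begins 54 mm behind the grasp point. The pads swing forward as they close: fully open they stand 13 mm farther back than shut.
Start: joints at [1.067, 0.264, 1.604, -0, 1.274, -0.037], TCP at [0.304, 0.603, 0.231] pointing down, gripper open.
Joint ranges: [-2.63, 2.63], [-0.94, 2.18], [0.31, 2.57], [-1.31, 4.45], [0, 2.66], [-2.55, 2.55]. Speed limits (rad/s): [2.57, 2.57, 3.14, 3.14, 3.14, 3.14].

## Interface

Orientations are given as a rotation vector (axis times angle).
In Python, from workcell import bot gives the robot as it stands. The module is installed in compiled form; this text tells all that it offers.
- The arm moves only by the tool play_rows, never from a script. Its argument "series" is a list of rows, each an object with "translation": the shift along the tool's x, y, z in m, a list of three; "spin": the turn about the tool's z in units of 5 degrees (1.0 is 5 degrees). In form: [{"translation": [dx, dy, dz], "spin": spin}, ...]. A call has 1 to 5 rows; each row shifts and turns the commanded pose from where the row before left it, along the tool's axes as they then stand; what a row does not reach is not made up. A row lasts 1/10 s, in which the tool goes at most 50 mm and 8.59 degrees, less where a joint would pass 70% of its speed; a pose out of reach is approached as far as the arm can. A call is refused whole if a number of a shift passes 0.05 or a number of a turn 1, either way. A call with a gripper value outside its range is refused whole. "jaw" is the gripper's target within -1 to 1 (fully open at 1, half-way at 0, shut at -1), set as the call begins (left out, the last holds). The fingers move at their own pace and stop on an object; "force" is the grip in N (left out, the last holds). Time passes only in rows, so rows that do not move let the fingers close. It gives the time, the measured TCP pose, the force and the opening at its end, in the units of the state.
- bot.read_state(): the state, without advancing time (a new reading comes with each control period).
- bot.read_camera(name): name is "scene" or "top" or "wrist"; returns the picture (384x512x3 uint8, blue, green, red); there is no depth.
- bot.get_calibration(name): a dict with "fov_y" (degrees; the focal length in pixels is half the picture's height over the tangent of half this angle, whatever the lens; pixels are square), "cx", "cy" (the principal point, pixels), "R" (3x3) and "t" (3): a world point X has camera coordinates R X + t. Camera axes: x right, y down, z forward; pixel columns grow to the right and rows downward; lengths in m; the calibration is good to about 2 mm. A picture is of the moment at which its call begins: read the wrist's pose just before it. get_calibration takes no time and is no camera call; for the wrist camera it gives the pose at the moment of the call.
- bot.finish_job(): hands the job in, once; it reports no verdict.
The state is a dict: "time": time; "q": joint angles; "joint_vel": joint speeds; "joint_torque": joint torques, N m; "tool_pos": TCP position; "tcp_rot": TCP orientation; "wrist_force": force on the tool from outside, world axes, zero at the start; "torque": the same for the moment, N m; "width": opening from 0.0 (shut) to 1.0 (fully open).
Only numpy, scipy, OpenCV 4.12 (cv2) and the standard library are available. Lean on these libraries where they do the work, as an engineer would, in place of code of your own. Each camera call takes 0.05 s, during which the arm holds its last target. There are 200 camera calls.

## Task

Check that the roller-top parcel scale runs freely: lightly draw your fingertips along the row of five free rollers, starting with the roller next to the parcel and going to the open end, so that each one in turn visibly turns towards the open end. Touch gently enough that the sprung bed only gives a little and is never pushed near its bottom stop, and take your hand off at the end. Leave the parcel lying where it is, do not pick anything up, and leave the things around the scale alone.

Things in the scene. Friction and masses are not known exactly. Their poses are not given: they have to be found in the camera images.
- scale: Fixed base of the roller-top parcel scale, a grey box 165 x 340 x 38 mm (x, y, z). Origin: centre of its underside on the bench; z up, y along the row of rollers towards the stop plate (closed end), so -y points to the open end; the axles lie along x. A sprung steel bed on it carries eight rollers, 42 mm apart: three under the parcel, five free.
- stop (a point): Middle of the top edge of the bed's upright stop plate, at the closed end (130 mm wide, 4 mm thick, 125 mm above the bench, 173 mm from the scale's middle). The bed's side rails, 136 mm apart, end 10 mm below the tops of the rollers.
- bed (a joint): How far the scale's sprung bed is pushed down, m: 0 at rest (at its upper stop), grows downwards, bottoms at 0.014. It begins to give at about 2 N and then sinks 2 mm per further newton (5 mm at about 4.5 N, 10 mm at about 7 N); it comes back up when let go.
- parcel: Loose cardboard parcel 65 x 110 x 45 mm (x, y, z), about 0.25 kg, lying on the three rollers at the stop plate with its long side along the row; origin at the centre of its underside, 90 mm above the bench. Its near end is about 35 mm from the middle of the first free roller.
- crest1 (a point): Middle of the top line of free roller 1 with its bed (90 mm above the bench at rest; goes down with the bed); the roller next to the parcel. A bare metal roller 32 mm in diameter, 115 mm long, with thin dark lines along it. Axes as the scale's.
- roller1 (a joint): Turn of free roller 1, rad: 0 at the start, grows when its top is drawn towards the open end (16 mm of stroke is 1 rad). It turns easily under a light rubbing touch (0.3 N at its rim) and stops when let go.
- crest2 (a point): Middle of the top line of free roller 2 with its bed (90 mm above the bench at rest; goes down with the bed); 42 mm from roller 1, towards the open end. A bare metal roller 32 mm in diameter, 115 mm long, with thin dark lines along it. Axes as the scale's.
- roller2 (a joint): Turn of free roller 2, rad: 0 at the start, grows when its top is drawn towards the open end (16 mm of stroke is 1 rad). It turns easily under a light rubbing touch (0.3 N at its rim) and stops when let go.
- crest3 (a point): Middle of the top line of free roller 3 with its bed (90 mm above the bench at rest; goes down with the bed); 42 mm from roller 2, towards the open end. A bare metal roller 32 mm in diameter, 115 mm long, with thin dark lines along it. Axes as the scale's.
- roller3 (a joint): Turn of free roller 3, rad: 0 at the start, grows when its top is drawn towards the open end (16 mm of stroke is 1 rad). It turns easily under a light rubbing touch (0.3 N at its rim) and stops when let go.
- crest4 (a point): Middle of the top line of free roller 4 with its bed (90 mm above the bench at rest; goes down with the bed); 42 mm from roller 3, towards the open end. A bare metal roller 32 mm in diameter, 115 mm long, with thin dark lines along it. Axes as the scale's.
- roller4 (a joint): Turn of free roller 4, rad: 0 at the start, grows when its top is drawn towards the open end (16 mm of stroke is 1 rad). It turns easily under a light rubbing touch (0.3 N at its rim) and stops when let go.
- crest5 (a point): Middle of the top line of free roller 5 with its bed (90 mm above the bench at rest; goes down with the bed); the last roller, at the open end. A bare metal roller 32 mm in diameter, 115 mm long, with thin dark lines along it. Axes as the scale's.
- roller5 (a joint): Turn of free roller 5, rad: 0 at the start, grows when its top is drawn towards the open end (16 mm of stroke is 1 rad). It turns easily under a light rubbing touch (0.3 N at its rim) and stops when let go.
- tape_roll: loose reel of brown tape lying flat, 100 mm outside, 48 mm high; origin at the centre of its underside
- jar: loose closed jar, 60 mm across, 85 mm high; origin at the centre of its underside
- cup: loose open cup, 76 mm across, 90 mm high; origin at the centre of its underside
- carton_small: loose cardboard carton 100 x 70 x 60 mm (x, y, z) standing on the bench off the scale's open end; origin at the centre of its underside
- tape_dispenser: loose bench tape dispenser 55 x 150 x 68 mm (x, y, z) standing off the scale's closed end; origin at the centre of its underside
- box_knife: loose box knife with a flat handle 30 x 140 x 16 mm, lying on the robot's side of the scale; origin at the centre of its underside
There are look-alikes about, which are no part of the job. What is shaped like the parcel but green or purple is not meant.

How it is judged:
On the way, in this order (a step that is already met when the one before it is completed fails the run):
1. free roller 1 has been turned towards the open end (rollers in order from the parcel) (value of joint roller1 above 0.3 rad).
2. free roller 2 has been turned towards the open end (rollers in order from the parcel) (value of joint roller2 above 0.3 rad).
3. free roller 3 has been turned towards the open end (rollers in order from the parcel) (value of joint roller3 above 0.3 rad).
4. free roller 4 has been turned towards the open end (rollers in order from the parcel) (value of joint roller4 above 0.3 rad).
5. free roller 5 has been turned towards the open end (rollers in order from the parcel) (value of joint roller5 above 0.3 rad).
At the end, for the whole second after the job is handed in: All five free rollers are turned over 0.3 rad towards the open end; the bed is back up (within 1.5 mm); the parcel rests on its rollers by the stop plate (within 40 mm of the centre line, 90 to 130 mm along the row, underside 85 to 95 mm above the bench) (value of joint each of roller1, roller2, roller3, roller4, roller5 above 0.3 rad and value of joint bed below 0.0015 m and x of parcel in the frame of scale between -0.04 and 0.04 m and y of parcel in the frame of scale between 0.09 and 0.13 m and height (world z) of parcel between 0.085 and 0.095 m and linear speed of parcel below 0.02 m/s); the robot touches nothing.
It fails at once if the bed is pushed down by more than 11 mm (near its bottom stop) (value of joint bed above 0.011 m).
It fails at once if the parcel is lifted, or shifted by more than 20 mm (height (world z) of parcel above 0.098 m or distance of parcel from where it was at the start of the episode above 0.02 m).
It fails at once if a thing beside the scale is moved by more than 15 mm (distance of any of tape_roll, jar, cup, carton_small, tape_dispenser, box_knife from where it was at the start of the episode above 0.015 m).
It also fails if it takes over 43 s, if anything falls off the work surface, if the arm or the gripper's body presses on something with over 40 N, if the wrist force passes 120 N, or if a joint passes its speed limit or range.

## Working session

There is one attempt and no reset: what is moved stays moved. The work goes in short steps, Python scripts to look and compute and a tool call to move; the robot and the scene stay as the last step left them, time stands still between calls to the robot, and variables do not carry over. Pictures are saved under pics/ and viewed, about 8 in all and at most 12, crops included, and the job is handed in when it is done.

Besides the shell and the picture viewer there is one more tool, called after "Request:" as name(argument=value, ...), one argument or row to a line, values as JSON. play_rows: Moves the arm, as the interface text tells. Its arguments: {"type":"object","properties":{"series":{"type":"array","items":{"type":"object","properties":{"translation":{"type":"array","items":{"type":"number"}},"spin":{"type":"number"}}}},"jaw":{"type":"number"},"force":{"type":"number"}},"required":["series"]}

```bash
mkdir -p pics; python3 - <<'E'
from workcell import bot
import cv2,numpy as np
for n in("top","scene"):
    c=bot.get_calibration(n);im=bot.read_camera(n);cv2.imwrite(f"pics/{n}0.png",im)
    print(n,c)
s=bot.read_state();print(s)
E
```

```text
top {'fov_y': 50.93011133917286, 'cx': 251.76618157697916, 'cy': 189.7389215796751, 'R': array([[ 0.00673114, -0.99959791,  0.02754482],
       [-0.99501666, -0.00943553, -0.09926132],
       [ 0.09948131, -0.02673941, -0.99468009]]), 't': array([0.03385552, 0.56349107, 1.20132575])}
scene {'fov_y': 42.58414826854933, 'cx': 259.5154904735961, 'cy': 192.45581378781583, 'R': array([[ 0.37851153,  0.92558421, -0.00478499],
       [ 0.78123988, -0.32224671, -0.53462258],
       [-0.49638016,  0.19862258, -0.84507739]]), 't': array([-0.23642325, -0.33863895,  1.75565712])}
{'time': 0.1, 'q': array([ 1.06711522e+00,  2.64685269e-01,  1.60527006e+00, -7.25279483e-06,
        1.27371057e+00, -3.68992428e-02]), 'joint_vel': array([-2.63601925e-04, -1.64346711e-03, -3.00571742e-03, -5.62064220e-04,
        4.41143745e-05, -9.06919026e-04]), 'joint_torque': array([ 7.03070546e-04, -5.16704428e+01, -3.68590879e+01, -1.61937278e-04,
        6.14910692e-03,  9.92089576e-05]), 'tool_pos': array([0.30343507, 0.60219195, 0.23006389]), 'tcp_rot': array([-0.72645067, -3.05588416,  0.00314078]), 'wrist_force': array([-0.30345235,  0.33508821,  0.02815085]), 'torque': array([-0.01786054, -0.02552049,  0.0206621 ]), 'width': 0.9989630284236521}
```

View pics/top0.png

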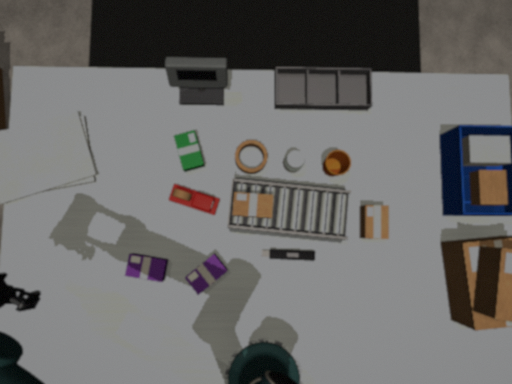

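View pics/scene0.png

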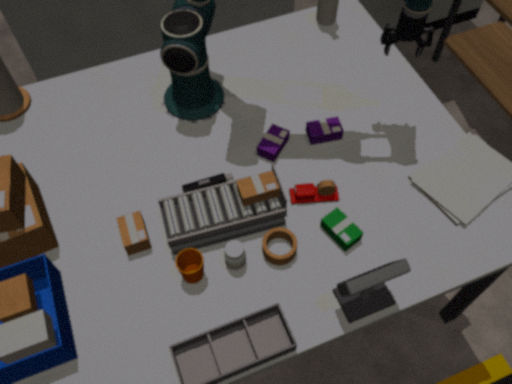

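The top picture shows one scale with a brown parcel at (252,205). Look-alikes are green (190,150), purple (147,267) and purple (207,273), and a brown carton sits at the open end (375,221). I choose the brown one on the rollers and will check it in a close crop.

```bash
python3 - <<'E'
import cv2
im=cv2.imread("pics/top0.png")[165:265,215:405]
cv2.imwrite("pics/crop1.png",cv2.resize(im,None,fx=4.2,fy=4.2,interpolation=cv2.INTER_CUBIC))
E
```

```text
(no output)
```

View pics/crop1.png

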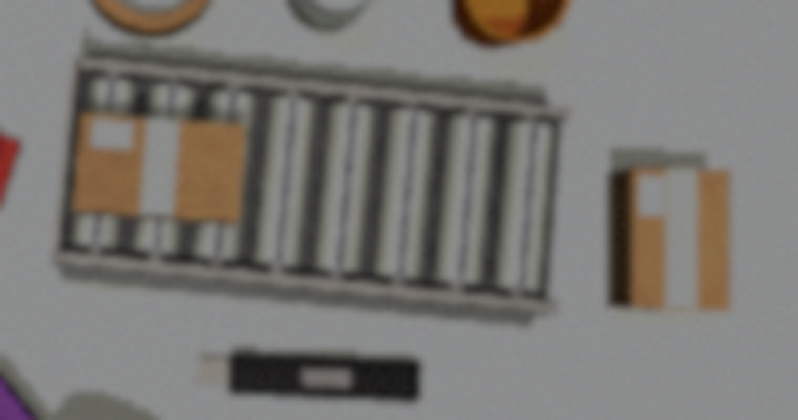

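The crop shows the brown parcel at crop (160,168), with free roller middles at about (286,180), (346,187), (407,192), (468,200) and (525,207). The open end is to the right.

```bash
cat > h.py <<'E'
from workcell import bot
import numpy as np, cv2
from scipy.spatial.transform import Rotation as Rn
def ray(name,uv,z,c=None):
    c=c or bot.get_calibration(name); f=192/np.tan(np.radians(c["fov_y"]/2))
    d=c["R"].T@np.array([(uv[0]-c["cx"])/f,(uv[1]-c["cy"])/f,1]); o=-c["R"].T@c["t"]
    return o+d*(z-o[2])/d[2]
E
python3 - <<'E'
from h import *
P=[]
for u,v in [(286,180),(346,187),(407,192.5),(467.5,200),(525,207)]:
    P.append(ray("top",((u+.5)/4.2-.5+215,(v+.5)/4.2-.5+165),.09)[:2]);print(P[-1].round(4))
P=np.array(P);m=P.mean(0);u=np.linalg.svd(P-m)[2][0];u*=np.sign(-u[1])
print("dir open",u,"yaw",np.degrees(np.arctan2(u[1],u[0])),"spacing",np.diff((P-m)@u),"mid",m)
for k in range(5): print("crest",k+1,m+u*.042*(k-2))
for a in [(78,64),(62,258),(563,113),(550,308)]: # corners rails top z~.08
    print(ray("top",((a[0]+.5)/4.2-.5+215,(a[1]+.5)/4.2-.5+165),.08)[:2].round(4))
print("stop", (m-u*(.173-.053)).round(4))
s=bot.read_state();R=Rn.from_rotvec(s["tcp_rot"]).as_matrix();print(R.round(3))
c=bot.get_calibration("wrist");print(c)
E
```

```text
[ 0.5064 -0.0496]
[ 0.5019 -0.0909]
[ 0.4984 -0.133 ]
[ 0.4936 -0.1748]
[ 0.4891 -0.2146]
dir open [-0.10271772 -0.99471055] yaw -95.89569034644279 spacing [0.04158877 0.04222503 0.04206335 0.04001251] mid [ 0.49788643 -0.13259246]
crest 1 [ 0.50651472 -0.04903678]
crest 2 [ 0.50220057 -0.09081462]
crest 3 [ 0.49788643 -0.13259246]
crest 4 [ 0.49357228 -0.17437031]
crest 5 [ 0.48925814 -0.21614815]
[0.5864 0.0943]
[0.452  0.1038]
[ 0.5554 -0.2448]
[ 0.42   -0.2334]
stop [ 0.5102 -0.0132]
[[-0.893  0.45  -0.001]
 [ 0.45   0.893 -0.002]
 [ 0.    -0.002 -1.   ]]
{'fov_y': 64.33660976733475, 'cx': 249.1190453010819, 'cy': 186.80226142505177, 'R': array([[ 0.44945272,  0.89330062, -0.00249875],
       [ 0.85207695, -0.42786824,  0.30148573],
       [ 0.26824826, -0.13763271, -0.95346741]]), 't': array([-0.67325066, -0.04044716,  0.37987692])}
```

Request:
play_rows(
  series=[
    {"translation":[0,0,0],"spin":1},
    {"translation":[0,0,0],"spin":1},
    {"translation":[0,0,0],"spin":1},
    {"translation":[0,0,0],"spin":1},
    {"translation":[0,0,0],"spin":1},
  ],
  jaw=-1,
  force=20,
)

```text
time: 0.6
tool_pos: [0.3035, 0.6024, 0.2305]
tcp_rot: [-1.376, -2.824, 0.002]
wrist_force: [0.0, 0.6, -0.2]
width: 0.148
```

Request:
play_rows(
  series=[
    {"translation":[0,0,0],"spin":1},
    {"translation":[0,0,0],"spin":1},
    {"translation":[0,0,0],"spin":1},
    {"translation":[0,0,0],"spin":1},
    {"translation":[0,0,0],"spin":1},
  ],
)

```text
time: 1.1
tool_pos: [0.3035, 0.6024, 0.2305]
tcp_rot: [1.954, 2.459, -0.002]
wrist_force: [0.1, -0.2, 0.4]
width: 0.006
```

Request:
play_rows(
  series=[
    {"translation":[0,0,0],"spin":1},
    {"translation":[0,0,0],"spin":1},
    {"translation":[0,0,0],"spin":1},
    {"translation":[0,0,0],"spin":0.8},
  ],
)

```text
time: 1.5
tool_pos: [0.3035, 0.6024, 0.2305]
tcp_rot: [2.333, 2.103, -0.002]
wrist_force: [-0.7, -0.7, -0.5]
width: -0.0
```

Request:
play_rows(
  series=[
    {"translation":[-0.024,0.01,0],"spin":0},
    {"translation":[-0.045,0.02,0],"spin":0},
    {"translation":[-0.045,0.02,0],"spin":0},
    {"translation":[-0.045,0.02,0],"spin":0},
    {"translation":[-0.045,0.02,0],"spin":0},
  ],
)

```text
time: 2.0
tool_pos: [0.3728, 0.3888, 0.2306]
tcp_rot: [2.329, 2.108, -0.002]
wrist_force: [0.9, 1.0, 0.1]
width: -0.004
```

Request:
play_rows(
  series=[
    {"translation":[-0.045,0.02,0],"spin":0},
    {"translation":[-0.045,0.02,0],"spin":0},
    {"translation":[-0.045,0.02,0],"spin":0},
    {"translation":[-0.045,0.02,0],"spin":0},
    {"translation":[-0.045,0.02,0],"spin":0},
  ],
)

```text
time: 2.5
tool_pos: [0.4498, 0.1549, 0.231]
tcp_rot: [-2.33, -2.108, 0.0]
wrist_force: [1.1, -0.2, -0.4]
width: 0.002
```

Request:
play_rows(
  series=[
    {"translation":[-0.043,0.018,0],"spin":0},
    {"translation":[-0.043,0.018,0],"spin":0},
    {"translation":[-0.043,0.018,0.01],"spin":0},
    {"translation":[-0.035,0.014,0.01],"spin":0},
    {"translation":[-0.02,0.005,0.01],"spin":0},
  ],
)

```text
time: 3.0
tool_pos: [0.5045, -0.0364, 0.2007]
tcp_rot: [2.332, 2.104, -0.001]
wrist_force: [-0.4, 0.5, 0.4]
width: -0.001
```

Request:
play_rows(
  series=[
    {"translation":[0,0,0.01],"spin":0},
    {"translation":[0,0,0.01],"spin":0},
    {"translation":[0,0,0.01],"spin":0},
    {"translation":[0,0,0],"spin":0},
  ],
)

```text
time: 3.4
tool_pos: [0.5025, -0.0321, 0.1692]
tcp_rot: [-2.326, -2.107, 0.003]
wrist_force: [-0.0, 1.0, -0.4]
width: -0.002
```

```bash
python3 - <<'E'
from h import *
s=bot.read_state();R=Rn.from_rotvec(s["tcp_rot"]).as_matrix();print(R.round(3),s["tool_pos"],s["wrist_force"])
T=np.array([.5065,-.049,.09]);print("to crest1, tool axes",(R.T@(T-s["tool_pos"])).round(4))
c=bot.get_calibration("wrist");im=bot.read_camera("wrist");sc=bot.read_camera("scene")
f=192/np.tan(np.radians(c["fov_y"]/2))
def pj(X,c):
    f=192/np.tan(np.radians(c["fov_y"]/2));p=c["R"]@X+c["t"];return (int(round(f*p[0]/p[2]+c["cx"])),int(round(f*p[1]/p[2]+c["cy"])))
u=np.array([-.1027,-.9947,0]);v=np.array([.9947,-.1027,0])
sc=sc.copy();im=im.copy();cs=bot.get_calibration("scene")
for k in range(5):
    for a in (-.0575,.0575):
        for m,cc in((im,c),(sc,cs)): cv2.circle(m,pj(T+u*.042*k+v*a,cc),1,(0,0,255),-1)
sc=cv2.resize(sc[120:280,130:330],(500,400),interpolation=cv2.INTER_CUBIC)
cv2.imwrite("pics/w1.png",np.vstack([im,cv2.resize(sc,(512,216))])[:600])
E
```

```text
[[ 0.099  0.995 -0.004]
 [ 0.995 -0.099  0.001]
 [ 0.    -0.004 -1.   ]] [ 0.50246457 -0.03213118  0.16921814] [-0.02620639  1.04153285 -0.36595216]
to crest1, tool axes [-0.0164  0.006   0.0792]
```

View pics/w1.png

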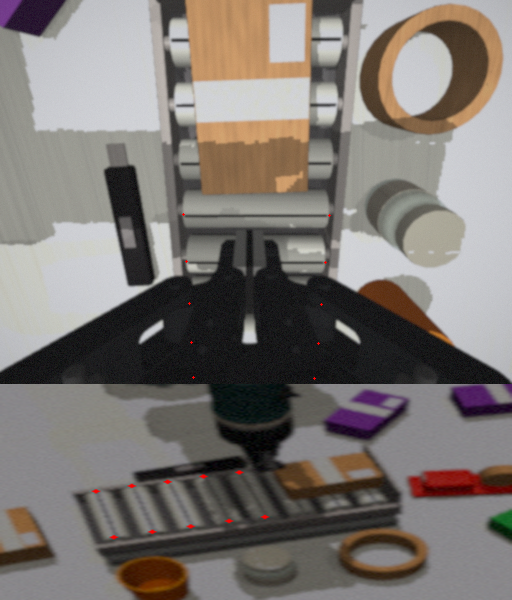

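Wrist view: the projected crest ends sit on the dark lines of roller 1 at (183,214) and (330,214), so the measurement holds. Next I go down over roller 1.

Request:
play_rows(
  series=[
    {"translation":[-0.006,0.003,0.015],"spin":0},
    {"translation":[-0.004,0.003,0.02],"spin":0},
    {"translation":[0,0,0.02],"spin":0},
    {"translation":[0,0,0.012],"spin":0},
    {"translation":[0,0,0],"spin":0},
  ],
)

```text
time: 4.0
tool_pos: [0.5073, -0.0438, 0.1019]
tcp_rot: [-2.327, -2.105, 0.004]
wrist_force: [-0.8, 0.7, 1.0]
width: -0.002
```

Request:
play_rows(
  series=[
    {"translation":[0,0,0.003],"spin":0},
    {"translation":[0,0,0.002],"spin":0},
    {"translation":[0,0,0.002],"spin":0},
    {"translation":[0,0,0],"spin":0},
    {"translation":[0,0,0],"spin":0},
  ],
)

```text
time: 4.5
tool_pos: [0.5093, -0.044, 0.0977]
tcp_rot: [2.329, 2.107, 0.001]
wrist_force: [0.6, -0.3, 0.4]
width: -0.0
```

```bash
python3 - <<'E'
from h import *
F=[]
for i in range(6):
    bot.read_camera("wrist");s=bot.read_state();F.append(np.r_[s["wrist_force"],s["tool_pos"]])
print(np.round(F,4));print(np.mean(F,0).round(4))
R=Rn.from_rotvec(s["tcp_rot"]).as_matrix();print("to crest1, tool axes",(R.T@(np.array([.5065,-.049,.09])-s["tool_pos"])).round(4))
E
```

```text
[[-0.3692 -1.2446 -0.658   0.5093 -0.044   0.0977]
 [ 0.0928  0.2717  0.3877  0.5093 -0.0441  0.0976]
 [-0.6091  0.7517 -0.771   0.5092 -0.044   0.0976]
 [ 0.6902 -0.164   0.0278  0.5092 -0.0441  0.0975]
 [-0.3869  0.1448 -0.6662  0.5091 -0.044   0.0974]
 [-0.0459 -0.6753  0.2169  0.5091 -0.044   0.0974]]
[-0.1047 -0.1526 -0.2438  0.5092 -0.044   0.0975]
to crest1, tool axes [-0.0052 -0.0021  0.0074]
```

Request:
play_rows(
  series=[
    {"translation":[0,0,0.002],"spin":0},
    {"translation":[0,0,0.002],"spin":0},
    {"translation":[0,0,0.002],"spin":0},
    {"translation":[0,0,0],"spin":0},
    {"translation":[0,0,0],"spin":0},
  ],
)

```text
time: 5.3
tool_pos: [0.5089, -0.044, 0.0911]
tcp_rot: [-2.33, -2.107, 0.0]
wrist_force: [-1.3, 0.3, -0.6]
width: 0.0
```

```bash
cat > f.py <<'E'
from h import *
F=[]
for i in range(6):
    bot.read_camera("wrist");s=bot.read_state();F.append(np.r_[s["wrist_force"],s["tool_pos"]])
print(np.mean(F,0).round(4),"z",F[0][5],F[-1][5],"t",s["time"])
R=Rn.from_rotvec(s["tcp_rot"]).as_matrix();print("to crest1, tool axes",(R.T@(np.array([.5065,-.049,.09])-s["tool_pos"])).round(4))
E
python3 f.py
```

```text
[ 0.2188 -0.0374  0.1408  0.5091 -0.044   0.0913] z 0.09122392242791355 0.09138348931802703 t 5.6
to crest1, tool axes [-0.0052 -0.0021  0.0014]
```

Request:
play_rows(
  series=[
    {"translation":[0,0,0.0015],"spin":0},
    {"translation":[0,0,0.0015],"spin":0},
    {"translation":[0,0,0.001],"spin":0},
    {"translation":[0,0,0],"spin":0},
    {"translation":[0,0,0],"spin":0},
  ],
)

```text
time: 6.1
tool_pos: [0.5094, -0.0441, 0.0876]
tcp_rot: [2.33, 2.107, 0.001]
wrist_force: [-0.6, -0.4, 3.4]
width: -0.001
```

```bash
python3 f.py
```

```text
[-0.0585  0.0841  3.0883  0.5093 -0.0441  0.0875] z 0.08755272746429363 0.08745047228457735 t 6.4
to crest1, tool axes [-0.0052 -0.0023 -0.0026]
```

Contact at 3.1 N puts the bed about 2 mm down. Now the stroke towards the open end.

Request:
play_rows(
  series=[
    {"translation":[-0.004,0,0],"spin":0},
    {"translation":[-0.005,0,0],"spin":0},
    {"translation":[-0.005,0,0],"spin":0},
    {"translation":[-0.004,0,0],"spin":0},
    {"translation":[0,0,0],"spin":0},
  ],
)

```text
time: 6.9
tool_pos: [0.5074, -0.063, 0.0874]
tcp_rot: [2.33, 2.106, -0.0]
wrist_force: [1.5, -1.5, 2.4]
width: -0.0
```

```bash
python3 f.py; python3 - <<'E'
from h import *
c=bot.read_camera("wrist");cv2.imwrite("pics/w2.png",c[150:300,140:380].repeat(2,0).repeat(2,1))
E
```

```text
[ 1.5351 -1.4723  2.8282  0.5075 -0.0623  0.0874] z 0.0873414353232255 0.08735891012647032 t 7.2
to crest1, tool axes [ 0.0128 -0.0022 -0.0026]
```

View pics/w2.png

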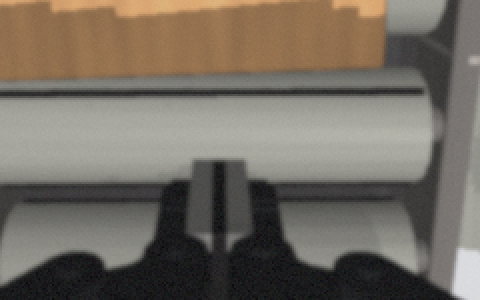

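```bash
cat > ang.py <<'E'
from h import *
from scipy.signal import find_peaks
def rows(k,side=.035,zd=.0):
    "angles of dark lines on free roller k, seen by the wrist camera, beside the fingers"
    c=bot.get_calibration("wrist");im=cv2.cvtColor(bot.read_camera("wrist"),cv2.COLOR_BGR2GRAY).astype(np.float32)
    f=192/np.tan(np.radians(c["fov_y"]/2));u=np.array([-.1027,-.9947,0]);v=np.array([.9947,-.1027,0]);th=np.radians(np.arange(-90,91,1.5))
    pr=[]
    for s in np.linspace(side-.008,side+.008,9):
        P=np.array([.5065,-.049,.074-zd])+u*.042*(k-1)+v*s
        X=P+16e-3*(np.sin(th)[:,None]*u+np.cos(th)[:,None]*np.array([0,0,1]))
        p=X@c["R"].T+c["t"];pr.append(cv2.remap(im,(f*p[:,0]/p[:,2]+c["cx"]).astype(np.float32)[None],(f*p[:,1]/p[:,2]+c["cy"]).astype(np.float32)[None],1)[0])
    return np.degrees(th),np.mean(pr,0)
E
python3 - <<'E'
from ang import *
for k in(1,2):
  for s in(-.04,.04):
    t,p=rows(k,s,.002);print(k,s);print(np.c_[t,p][::4].round(0).astype(int).tolist())
E
```

```text
1 -0.04
[[-90, 119], [-84, 119], [-78, 119], [-72, 118], [-66, 112], [-60, 124], [-54, 119], [-48, 47], [-42, 126], [-36, 156], [-30, 161], [-24, 165], [-18, 165], [-12, 168], [-6, 167], [0, 165], [6, 165], [12, 165], [18, 161], [24, 157], [30, 151], [36, 146], [42, 142], [48, 137], [54, 134], [60, 133], [66, 132], [72, 134], [78, 138], [84, 141], [90, 146]]
1 0.04
[[-90, 105], [-84, 100], [-78, 100], [-72, 106], [-66, 115], [-60, 120], [-54, 74], [-48, 71], [-42, 143], [-36, 152], [-30, 159], [-24, 165], [-18, 169], [-12, 177], [-6, 176], [0, 169], [6, 168], [12, 166], [18, 160], [24, 155], [30, 152], [36, 146], [42, 141], [48, 133], [54, 125], [60, 117], [66, 118], [72, 126], [78, 134], [84, 141], [90, 146]]
2 -0.04
[[-90, 69], [-84, 89], [-78, 96], [-72, 103], [-66, 109], [-60, 117], [-54, 125], [-48, 132], [-42, 136], [-36, 135], [-30, 82], [-24, 54], [-18, 37], [-12, 29], [-6, 26], [0, 24], [6, 27], [12, 27], [18, 27], [24, 27], [30, 28], [36, 29], [42, 28], [48, 28], [54, 28], [60, 28], [66, 28], [72, 27], [78, 29], [84, 27], [90, 28]]
2 0.04
[[-90, 83], [-84, 89], [-78, 96], [-72, 102], [-66, 108], [-60, 115], [-54, 124], [-48, 128], [-42, 132], [-36, 129], [-30, 73], [-24, 50], [-18, 37], [-12, 29], [-6, 25], [0, 26], [6, 28], [12, 28], [18, 29], [24, 28], [30, 29], [36, 29], [42, 29], [48, 28], [54, 29], [60, 29], [66, 29], [72, 29], [78, 29], [84, 27], [90, 27]]
```

Roller 1's line pattern has moved from 0° to -50°. With three lines 120° apart that means about 65-70° towards the open end, which fits an 18 mm stroke. I carry on.

Request:
play_rows(
  series=[
    {"translation":[-0.005,0,0],"spin":0},
    {"translation":[-0.005,0,0],"spin":0},
    {"translation":[-0.005,0,0],"spin":0},
    {"translation":[-0.005,0,0],"spin":0},
    {"translation":[-0.004,0,0],"spin":0},
  ],
)

```text
time: 7.95
tool_pos: [0.5038, -0.0862, 0.087]
tcp_rot: [-2.329, -2.106, 0.002]
wrist_force: [-3.3, 1.3, 3.1]
width: 0.001
```

Request:
play_rows(
  series=[
    {"translation":[-0.004,0,0],"spin":0},
    {"translation":[-0.004,0,0],"spin":0},
    {"translation":[-0.004,0,0],"spin":0},
    {"translation":[-0.004,0,0],"spin":0},
  ],
)

```text
time: 8.35
tool_pos: [0.5032, -0.1022, 0.0873]
tcp_rot: [2.33, 2.107, -0.0]
wrist_force: [-1.6, -0.7, 2.7]
width: 0.004
```

```bash
python3 f.py; python3 - <<'E'
from ang import *
for k in(1,2):
  for s in(-.04,.04):
    t,p=rows(k,s,.002);pk=find_peaks(-p,prominence=12)[0];print(k,s,t[pk],p[pk].round())
E
```

```text
[-2.298  -0.5815  2.6059  0.5032 -0.1022  0.0873] z 0.08731440544253774 0.08728311292886319 t 8.65
to crest1, tool axes [ 0.0529 -0.0021 -0.0027]
1 -0.04 [-30.] [45.]
1 0.04 [-33.   39.   76.5] [ 47. 156. 119.]
2 -0.04 [-9.  61.5] [ 54. 136.]
2 0.04 [-12.   61.5] [ 57. 128.]
```

Roller 2 now shows its line at -10°, about 110° of turn, which matches the 31 mm of contact stroke. The force stays near 2.6 N.

Request:
play_rows(
  series=[
    {"translation":[-0.005,0,0],"spin":0},
    {"translation":[-0.005,0,0],"spin":0},
    {"translation":[-0.005,0,0],"spin":0},
    {"translation":[-0.005,0,0],"spin":0},
    {"translation":[-0.005,0,0],"spin":0},
  ],
)

```text
time: 9.35
tool_pos: [0.5011, -0.1272, 0.0876]
tcp_rot: [2.33, 2.107, 0.001]
wrist_force: [-0.1, 0.7, 3.3]
width: 0.003
```

Request:
play_rows(
  series=[
    {"translation":[-0.005,0,0],"spin":0},
    {"translation":[-0.005,0,0],"spin":0},
    {"translation":[-0.005,0,0],"spin":0},
    {"translation":[-0.004,0,0],"spin":0},
  ],
)

```text
time: 9.75
tool_pos: [0.4992, -0.1463, 0.0875]
tcp_rot: [2.329, 2.106, 0.001]
wrist_force: [-0.3, -1.2, 2.7]
width: -0.0
```

```bash
python3 f.py; python3 - <<'E'
from ang import *
for k in(1,2,3):
  for s in(-.04,.04):
    t,p=rows(k,s,.002);pk=find_peaks(-p,prominence=12)[0];print(k,s,t[pk],p[pk].round())
E
```

```text
[ 1.4133 -1.2792  2.613   0.4992 -0.1461  0.0875] z 0.08752129457096872 0.08746904287810424 t 10.05
to crest1, tool axes [ 0.0969 -0.0024 -0.0026]
1 -0.04 [-28.5] [63.]
1 0.04 [-33.] [53.]
2 -0.04 [18.] [48.]
2 0.04 [15.] [51.]
3 -0.04 [-1.5 61.5] [ 52. 143.]
3 0.04 [-4.5 63. ] [ 54. 137.]
```

Request:
play_rows(
  series=[
    {"translation":[-0.005,0,0],"spin":0},
    {"translation":[-0.005,0,0],"spin":0},
    {"translation":[-0.005,0,0],"spin":0},
    {"translation":[-0.005,0,0],"spin":0},
    {"translation":[-0.005,0,0],"spin":0},
  ],
)

```text
time: 10.85
tool_pos: [0.4953, -0.1707, 0.087]
tcp_rot: [-2.329, -2.106, 0.002]
wrist_force: [-3.0, 0.9, 3.9]
width: 0.0
```

Request:
play_rows(
  series=[
    {"translation":[-0.005,0,0],"spin":0},
    {"translation":[-0.005,0,0],"spin":0},
    {"translation":[-0.005,0,0],"spin":0},
    {"translation":[-0.004,0,0],"spin":0},
  ],
)

```text
time: 11.25
tool_pos: [0.4946, -0.1901, 0.0873]
tcp_rot: [2.33, 2.107, -0.0]
wrist_force: [-1.3, -0.5, 1.6]
width: -0.002
```

```bash
python3 f.py; python3 - <<'E'
from ang import *
for k in(3,4):
  for s in(-.04,.04):
    t,p=rows(k,s,.002);pk=find_peaks(-p,prominence=12)[0];print(k,s,t[pk],p[pk].round())
E
```

```text
[-1.4592 -1.3047  2.3714  0.4946 -0.1899  0.0874] z 0.08739109616293542 0.08739154683952877 t 11.55
to crest1, tool axes [ 0.1409 -0.0023 -0.0027]
3 -0.04 [16.5] [45.]
3 0.04 [13.5] [49.]
4 -0.04 [ 9.  64.5] [ 53. 144.]
4 0.04 [ 6. 63.] [ 55. 142.]
```

Rollers 3 and 4 have turned as expected. Now roller 5, then lift off.

Request:
play_rows(
  series=[
    {"translation":[-0.005,0,0],"spin":0},
    {"translation":[-0.005,0,0],"spin":0},
    {"translation":[-0.005,0,0],"spin":0},
    {"translation":[-0.005,0,0],"spin":0},
    {"translation":[-0.005,0,0],"spin":0},
  ],
)

```text
time: 12.25
tool_pos: [0.492, -0.2148, 0.0875]
tcp_rot: [2.33, 2.107, -0.0]
wrist_force: [-0.8, 0.9, 2.7]
width: -0.002
```

Request:
play_rows(
  series=[
    {"translation":[-0.005,0,0],"spin":0},
    {"translation":[-0.005,0,0],"spin":0},
    {"translation":[-0.005,0,0],"spin":0},
    {"translation":[-0.002,0,0],"spin":0},
  ],
)

```text
time: 12.65
tool_pos: [0.4903, -0.232, 0.0874]
tcp_rot: [2.33, 2.106, -0.0]
wrist_force: [-0.8, -1.1, 2.5]
width: 0.002
```

Request:
play_rows(
  series=[
    {"translation":[0,0,-0.005],"spin":0},
    {"translation":[0,0,-0.01],"spin":0},
    {"translation":[0,0,-0.02],"spin":0},
    {"translation":[0,0,-0.02],"spin":0},
    {"translation":[0,0,-0.02],"spin":0},
  ],
)

```text
time: 13.15
tool_pos: [0.4901, -0.2307, 0.1634]
tcp_rot: [-2.329, -2.108, -0.0]
wrist_force: [0.6, -0.2, -0.5]
width: 0.004
```

Request:
play_rows(
  series=[
    {"translation":[-0.02,0,-0.02],"spin":0},
    {"translation":[-0.03,0,-0.02],"spin":0},
    {"translation":[-0.03,0,0],"spin":0},
    {"translation":[0,0,0],"spin":0},
  ],
)

```text
time: 13.55
tool_pos: [0.4826, -0.3138, 0.2043]
tcp_rot: [2.329, 2.102, -0.0]
wrist_force: [0.4, 1.0, -0.0]
width: -0.002
```

```bash
python3 f.py; python3 - <<'E'
from ang import *
for k in(1,2,3,4,5):
  for s in(-.04,.04):
    t,p=rows(k,s,0);pk=find_peaks(-p,prominence=12)[0];print(k,s,t[pk],p[pk].round())
a=bot.read_camera("wrist");b=bot.read_camera("top")[130:280,150:406]
cv2.imwrite("pics/end.png",np.vstack([cv2.resize(a,(400,300)),cv2.resize(b,(400,234))]))
E
```

```text
[-0.2051 -0.0923 -0.3648  0.482  -0.3101  0.2022] z 0.20321184108387574 0.20177969563263098 t 13.85
to crest1, tool axes [ 0.2615 -0.0014  0.112 ]
1 -0.04 [] []
1 0.04 [] []
2 -0.04 [] []
2 0.04 [] []
3 -0.04 [] []
3 0.04 [] []
4 -0.04 [16.5] [45.]
4 0.04 [15.] [62.]
5 -0.04 [12.] [48.]
5 0.04 [9.] [52.]
```

View pics/end.png

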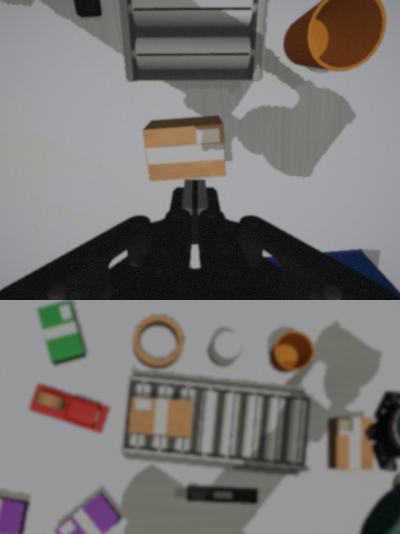

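The end picture shows the hand clear of everything, at (385,430). The parcel is still by the stop at (160,418) and the side items are in place. The wrist force is back to noise, so I hand in.

```bash
python3 -c "
from workcell import bot
print(bot.finish_job(),bot.read_state()['time'])"
```

```text
the job is handed in; nothing more can be done
the job is handed in; nothing more can be done
```

I drew the shut fingertips once along all five free rollers, from the parcel to the open end, then lifted clear and handed the job in at about 14 s. No verdict was reported.

- **Pressure:** contact force stayed around 2.4–3.9 N. The tip rode about 2.5–3 mm below the resting roller tops, so the bed gave an estimated 3 mm at most, against the 11 mm limit.
- **Rollers:** the dark lines showed roller 1 turned about 90° and rollers 2–5 about 130–140° towards the open end, one after another. These angles assume three lines per roller, 120° apart; that fits the stroke lengths, but I did not check it separately. In the last wrist view only rollers 4 and 5 were readable; 1–3 were read during the stroke.
- **At the end:** the wrist force was back to noise. In the last top picture the parcel and the things around the scale looked unmoved. I judged that by eye and did not measure it.
- **Unexplained:** sideways force readings of up to about 3 N appeared along the axles during the stroke. I put them down to side friction. They had no visible effect.

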